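# Turn the tube mixer's wheel to its unloading position

### The arm

A 7-joint arm with a two-finger parallel gripper is mounted at the origin on the work surface. World frame = base frame: x ahead of the robot, y to its left, z up, the work surface at z = 0. Lengths are in m, angles in rad, forces in N, time in s.
With the tool pointing down it reaches from about 0.4 to 0.875 m from the base axis. Payload 19.3 kg.
Tool frame: the origin (TCP) lies on the front face of the gripper's body, between the roots of the fingers; the fingertips stand 73 mm ahead of it and the grasp point (between the pads) lies 54 mm ahead of it; z points along the fingers, y is the direction in which the jaws open and shut (so a half turn about z gives the same grasp; the last joint's range is limited). The gripper opens to 85 mm and grips with 20 to 120 N. Pads are 22 mm wide; open, the fingers measure 114 mm over their backs; the gripper's body (76 mm by 85 mm) begins 54 mm behind the grasp point. The pads swing forward as they close: fully open they stand 13 mm farther back than shut.
Start: joints at [-1.203, 0.521, -0.036, 1.599, 0.021, 1.021, -0.113], TCP at [0.265, 0.566, 0.304] pointing down, gripper open.
Joint ranges: [-2.91, 2.91], [-0.3, 2.13], [-1.5, 1.42], [0.17, 2.43], [-1.26, 4.41], [0.16, 1.93], [-2.52, 2.52]. Speed limits (rad/s): [1.89, 1.89, 2.39, 2.39, 3.01, 3.01, 3.01].

### API

Orientations are given as [roll, pitch, yaw] about the fixed x, y, z axes, in that order (R = Rz(yaw) Ry(pitch) Rx(roll)).
In Python, from workcell import bot gives the robot as it stands.
- The arm moves only by the shell command python3 -m crank 'ROWS' [OPENING] [FORCE]. ROWS is a JSON object of lists of equal length, an entry for each row: "travel": the shift along the world's x, y, z in cm, a list of three; "rot": the turn, a rotation vector about the world's x, y, z in degrees, a list of three. A call has 1 to 8 rows; each row is the pose to reach, as a shift and turn from the pose commanded when the call began; what a row does not reach only later rows make up. A row lasts 1/10 s, in which the tool goes at most 50 mm and 8.59 degrees, less where a joint would pass 70% of its speed; a pose out of reach is approached as far as the arm can. A call with a gripper value outside its range is refused whole. OPENING is the opening, from -1 (shut) to 1 (fully open), so that 0 is half open, set as the call begins (- or left out, the last holds). The fingers move at their own pace and stop on an object; FORCE is the grip in N (left out, the last holds). Time passes only in rows, so rows that repeat a pose let the fingers close. It gives the time, the measured TCP pose, the force and the opening at its end, in the units of the state.
- bot.observe(): the state, without advancing time (a new reading comes with each control period).
- bot.grab_frame(name): name is "scene" or "top" or "wrist"; returns the picture (400x640x3 uint8, red, green, blue); there is no depth.
- bot.camera_model(name): a dict with "fx", "fy", "cx", "cy" (pixels), "k1" (the pictures are not rectified: a ray, as slopes to the right and down, at radius r is drawn at 1 + k1 r^2 times it, then the intrinsics apply), "R" (3x3) and "t" (3): a world point X has camera coordinates R X + t. Camera axes: x right, y down, z forward; pixel columns grow to the right and rows downward; lengths in m; the calibration is good to about 2 mm. A picture is of the moment at which its call begins: read the wrist's pose just before it. camera_model takes no time and is no camera call; for the wrist camera it gives the pose at the moment of the call.
- bot.job_done(): hands the job in, once; it reports no verdict.
Trained networks look in the newest picture that a camera, given by its name, has taken for a name from the list of things; names that differ only in an ending like _2 or _b are one class to them, and where a whole thing is asked for, a point or a joint stands for the part that bears it (a point fixed in the world has none). Each returns a list of dicts, best first, with "conf" (0 to 1); they miss things now and then, are a little off and sometimes report something else, mostly with a low value. They report only what shows in the picture. A call takes as long as a camera call.
- bot.silhouettes(camera, thing): "pixels" (400x640 bool, what is visible of it) and "box" ([centre column, centre row, width, height] in pixels, round what is visible of it).
The state is a dict: "clock": time; "qpos": joint angles; "qd": joint speeds; "joint_efforts": joint torques, N m; "position": TCP position; "tool_rot": TCP orientation; "force": force on the tool from outside, world axes, zero at the start; "moment": the same for the moment, N m; "grip_width": finger opening in m.
Only numpy, scipy, OpenCV 4.12 (cv2) and the standard library are available. Lean on these libraries where they do the work, as an engineer would, in place of code of your own. Each camera call takes 0.05 s, during which the arm holds its last target.

### The job

The mixer on the lab desk is switched off: push its spokes round gently with the fingertips, one after another, until the sample tube with the red cap points straight up, ready to be taken out later, then come away and leave the wheel at rest. Do not touch the tube or its cap, do not grip the wheel, and do not shift, tip or lift the mixer or disturb the other things on the desk.

Things in the scene. Friction and masses are not known exactly. Their poses are not given: they have to be found in the camera images.
- mixer: bench tube mixer, switched off, about 2.5 kg, loose on the desk: grey foot 180 x 160 x 22 mm, white column behind the wheel (75 mm wide, from 5 to 65 mm along the mixer's +x, top 215 mm above the desk). Origin: centre of the foot's underside; z up; its front (wheel side) is its own -x; it faces away from the robot, yaw pi within 0.45 rad. The wheel stands upright in the plane 35 mm in front (-x) of the origin
- hub (a point): centre of the wheel, on its level axle, 170 mm above the desk. The frame turns with the wheel: x lies along the axle, pointing back to the column; z points outward along the spoke that carries the tube, so z points straight up when the job is done
- spoke_end (a point): outer end of the spoke next to the tube's, toward the wheel's own -y. Six flat teal spokes 60 degrees apart, 18 mm wide in the wheel's plane, 8 mm thick, ends 115 mm from the hub; no outer rim, the gaps are open from outside; a thin ring of 45 mm radius joins them. White clip prongs on the front of each, 77 to 93 mm from the hub, stand 15 mm forward of the middle plane, no wider than the spoke
- tube: the one sample tube on the wheel: clear, 13 mm thick, with a red cap 17 mm across and 20 mm long at its outer end; not to be touched. It lies outward along its spoke, 10.5 mm in front of the wheel's middle plane, from 50 to 138 mm from the hub. Origin: its inner end, z outward along it
- wheel (a joint): angle of the wheel in rad: 0 (or any whole turn) when the tube points straight up; it grows as the top of the wheel moves to the mixer's own -y (at +1.57 the tube points to the mixer's -y). Turns either way without stops against light friction (about 0.07 N m, under 1 N at a spoke's end), does not coast far and stays where it is left. Starts between 2.1 and 4.2
- rack: blue tube rack, 75 x 200 x 92 mm with five capped tubes (yellow, green, grey caps) standing in it; to be left alone; origin at the centre of its underside
- jar: small specimen jar with yellow cap, 60 mm across, 65 mm tall; to be left alone; origin at the centre of its underside
- bottle: white reagent bottle with blue cap, 60 mm across, 140 mm tall; to be left alone; origin at the centre of its underside
- highlighter: yellow highlighter with black cap lying on the desk, 16 x 138 x 14 mm; to be left alone; origin at the centre of its underside
- pencup: grey pen cup with three pens, 72 mm across, about 155 mm tall with the pens; to be left alone; origin at the centre of its underside
- mouse: black computer mouse, 100 x 58 x 24 mm; to be left alone; origin at the centre of its underside
- stamp: black ink stamp with an upright red block handle, 60 x 35 mm, 73 mm tall; to be left alone; origin at the centre of its underside

How it is judged:
By the outcome, as a careful person would: the job done as asked, in the order asked, and still so for the second after the job is handed in, with the robot touching nothing.
It also fails if it takes over 67 s, if anything falls off the work surface, if the arm or the gripper's body presses on something with over 40 N, if the wrist force passes 120 N, or if a joint passes its speed limit or range.

## Working session

There is one attempt and no reset: what is moved stays moved. The work goes in short steps, Python scripts to look and compute and a shell command to move; the robot and the scene stay as the last step left them, time stands still between calls to the robot, and variables do not carry over. Pictures are saved under pics/ and viewed, and the job is handed in when it is done.

```bash
mkdir -p pics; ls; python3 - <<'E'
from workcell import bot
import cv2
o=bot.observe();print(o)
for n in ("scene","top","wrist"):
    f=bot.grab_frame(n);cv2.imwrite(f"pics/a_{n}.png",f[:,:,::-1])
    c=bot.camera_model(n);print(n,c)
E
```

```text
pics
{'clock': 0.0, 'qpos': array([-1.20315393,  0.52204704, -0.03633677,  1.60000382,  0.02119945,
        1.02108162, -0.11280803]), 'qd': array([-0.00010968,  0.00139012, -0.00210914, -0.0005279 , -0.00021914,
        0.00185899,  0.00109784]), 'joint_efforts': array([-1.68447018e-04, -9.27097464e+01,  1.98014729e+00, -3.69941103e+01,
        1.80294999e-02,  8.02447874e-03, -4.51837445e-05]), 'position': array([0.26490772, 0.5658038 , 0.30330649]), 'tool_rot': array([-3.14044033e+00,  7.67161088e-05,  2.70374007e+00]), 'force': array([-0.37442187,  0.30187024,  0.0133922 ]), 'moment': array([ 0.00501427, -0.00631092,  0.05766627]), 'grip_width': 0.0852826073475227}
scene {'fx': 519.8722758344176, 'fy': 519.8722758344176, 'cx': 316.73269436878996, 'cy': 198.11079208612017, 'k1': -0.11335938556742428, 'R': array([[ 0.76610491,  0.64266252, -0.00825533],
       [ 0.39611763, -0.48224082, -0.78136715],
       [-0.50613644,  0.59533913, -0.62401701]]), 't': array([-0.41231575, -0.10047252,  2.0171178 ])}
top {'fx': 421.18210210918, 'fy': 421.18210210918, 'cx': 326.18952587390453, 'cy': 207.4301697751595, 'k1': -0.10626779115567841, 'R': array([[ 0.00215526, -0.99999268, -0.00316005],
       [-0.98949221, -0.00167576, -0.14457645],
       [ 0.14457009,  0.00343844, -0.98948859]]), 't': array([0.00574195, 0.56543221, 1.67521783])}
wrist {'fx': 288.44956052057125, 'fy': 288.44956052057125, 'cx': 317.2884744484407, 'cy': 199.37151409417874, 'k1': 0.013895287320744167, 'R': array([[ 4.24618976e-01,  9.05371831e-01, -7.56561425e-04],
       [ 8.59834776e-01, -4.03000156e-01,  3.13488488e-01],
       [ 2.83518752e-01, -1.33763678e-01, -9.49591699e-01]]), 't': array([-0.62496133, -0.04044918,  0.38154906])}
```

View pics/a_scene.png

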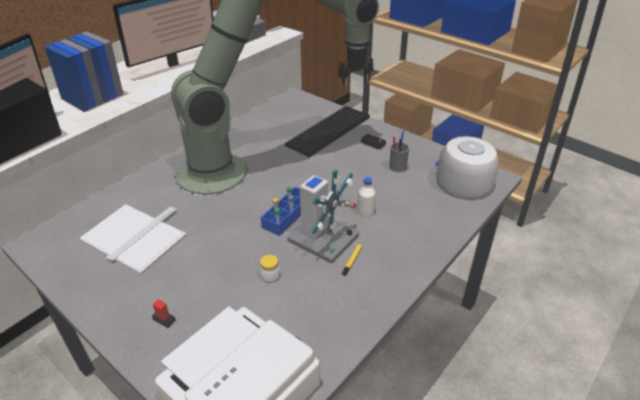

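View pics/a_top.png

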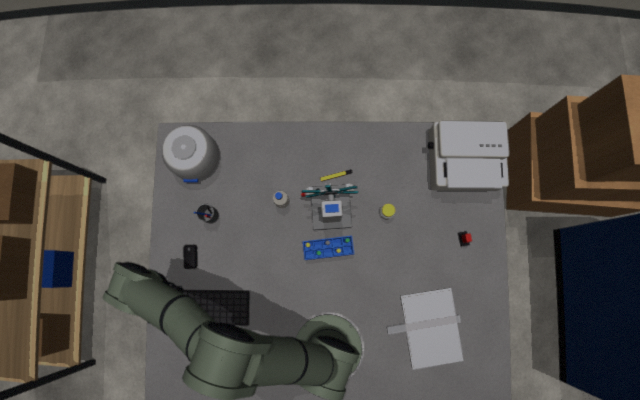

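View pics/a_wrist.png

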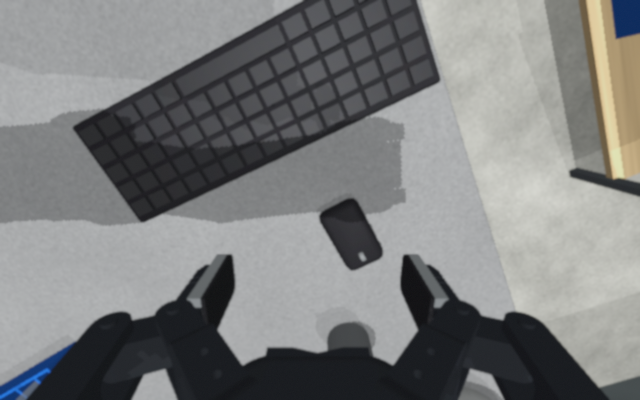

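The scene view shows the mixer near (325,215), with the red cap at about (350,205) pointing toward the bottle. In the top view the wheel is at (330,190), with the red cap at its left end, (304,193). Next I'll zoom in and get the poses.

```bash
cat > h.py <<'E'
import numpy as np, cv2
from workcell import bot
def proj(c,X):
    X=np.atleast_2d(X); p=X@np.array(c["R"]).T+np.array(c["t"]); s=p[:,:2]/p[:,2:]
    r2=(s**2).sum(1,keepdims=True); s=s*(1+c["k1"]*r2)
    return s*[c["fx"],c["fy"]]+[c["cx"],c["cy"]]
def ray(c,uv):
    d=(np.array(uv,float)-[c["cx"],c["cy"]])/[c["fx"],c["fy"]]; s=d.copy()
    for _ in range(20): s=d/(1+c["k1"]*(s@s))
    R=np.array(c["R"]); v=R.T@np.array([*s,1]); o=-R.T@np.array(c["t"]); return o,v/np.linalg.norm(v)
def onplane(c,uv,z):
    o,v=ray(c,uv); return o+v*(z-o[2])/v[2]
def crop(f,c0,r0,w,h,k,name):
    im=cv2.resize(f[r0:r0+h,c0:c0+w,::-1],None,fx=k,fy=k,interpolation=cv2.INTER_CUBIC); cv2.imwrite(name,im)
E
python3 - <<'E'
from h import *
for n,(c0,r0,w,h) in dict(scene=(260,150,140,120),top=(265,150,140,120)).items():
    f=bot.grab_frame(n); np.save(f"pics/{n}0.npy",f); crop(f,c0,r0,w,h,5,f"pics/b_{n}.png")
    c=bot.camera_model(n)
    for t in ["mixer","hub","spoke_end","tube","wheel","rack","jar","bottle","highlighter"]:
        L=bot.silhouettes(n,t)
        for d in L[:2]:
            print(n,t,round(d["conf"],2),np.round(d["box"],1),d["pixels"].sum(), np.round(onplane(c,d["box"][:2],0.0),3))
            np.save(f"pics/sil_{n}_{t}.npy",L[0]["pixels"])
E
```

```text
scene mixer 0.97 [322.6 214.6  72.7  88.5] 3690 [0.497 0.081 0.   ]
scene hub 0.91 [332.1 203.   44.7  68.2] 1001 [0.483 0.152 0.   ]
scene wheel 0.93 [333.8 202.2  44.8  67.9] 975 [0.485 0.159 0.   ]
scene rack 0.86 [279.4 208.3  41.8  49.6] 1249 [0.357 0.01  0.   ]
scene rack 0.68 [398.9 152.9  23.9  43.9] 624 [0.491 0.577 0.   ]
scene jar 0.73 [271.1 268.4  18.8  26.6] 430 [ 0.538 -0.22   0.   ]
scene bottle 0.93 [367.1 196.7  18.9  37. ] 524 [0.558 0.261 0.   ]
scene highlighter 0.58 [351.4 261.1  19.9  27.9] 164 [ 0.711 -0.036  0.   ]
scene highlighter 0.29 [271.6 268.2  18.1  29.1] 479 [ 0.538 -0.219  0.   ]
top mixer 0.79 [331.1 207.   58.7  49.4] 1931 [ 0.573 -0.014  0.   ]
top hub 0.84 [330.6 193.1  56.1  14.8] 441 [ 0.632 -0.011  0.   ]
top spoke_end 0.93 [329.8 188.3  57.8  13.3] 386 [ 0.653 -0.008  0.   ]
top wheel 0.76 [329.6 189.6  56.9  13.9] 466 [ 0.647 -0.007  0.   ]
top rack 0.68 [329.1 249.4  46.1  18.1] 880 [ 0.397 -0.005  0.   ]
top jar 0.59 [388.6 209.1  17.2  16. ] 184 [ 0.565 -0.254  0.   ]
top highlighter 0.62 [339.4 175.   29.9  15.4] 131 [ 0.71  -0.049  0.   ]
```

View pics/b_scene.png

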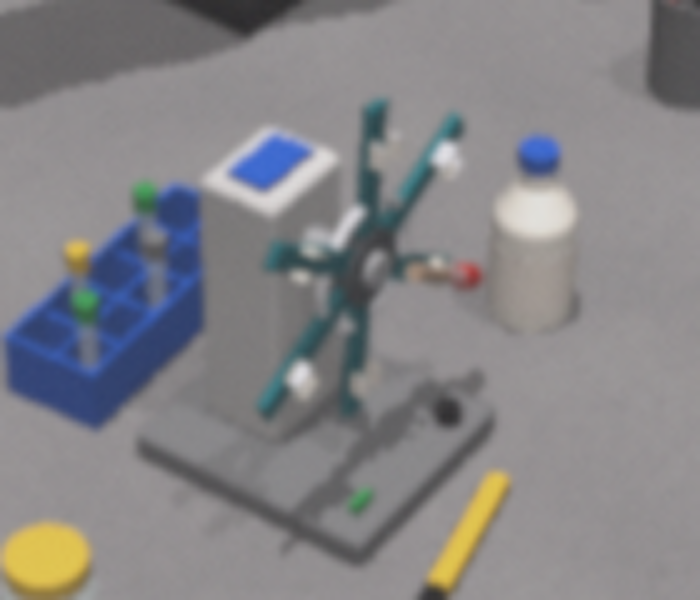

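View pics/b_top.png

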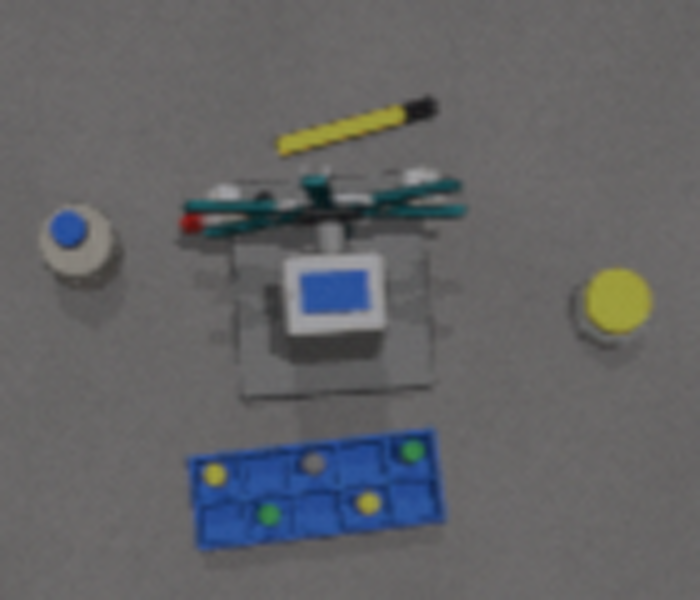

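```bash
cat > fit.py <<'E'
from h import *
from scipy.optimize import least_squares
S=lambda p:(p[0]/5+260-.4,p[1]/5+150-.4)
T=lambda p:(p[0]/5+265-.4,p[1]/5+150-.4)
cs=bot.camera_model("scene");ct=bot.camera_model("top")
c=.0375
def W(p,X):
    x,y,a=p[:3];R=np.array([[np.cos(a),-np.sin(a),0],[np.sin(a),np.cos(a),0],[0,0,1]])
    return np.array(X)@R.T+[x,y,0]
def sp(th,r,dx=0): return [-.035-dx,-r*np.sin(th),.17+r*np.cos(th)]
colS=[((205,180),(.065,c,.215)),((270,128),(.065,-c,.215)),((338,160),(.005,-c,.215)),((270,213),(.005,c,.215)),
 ((360,545),(-.09,c*80/37.5,.022)),((494,410),(-.09,-.08,.022)),((138,440),(.09,.08,.022))]
E
python3 - <<'E'
from fit import *
# static: note in scene, near-left = robot side(-x world)=mixer +x
colT=[((285,257),(.005,-c,.215)),((382,255),(.005,c,.215)),((385,329),(.065,c,.215)),((290,336),(.065,-c,.215)),((243,398),(.09,-.08,.0)),((434,386),(.09,.08,.0))]
k=np.pi/3
def res(p,split=False):
    r=[]
    for uv,X in colS: r.append(proj(cs,W(p,[X]))[0]-S(uv))
    for uv,X in colT: r.append(proj(ct,W(p,[X]))[0]-T(uv))
    th=p[3]
    for uv,i in [((375,103),-2),((457,120),-1),((350,412),1),((265,410),2),((272,255),3)]:
        r.append(proj(cs,W(p,[sp(th+i*k,.115)]))[0]-S(uv))
    r.append(proj(cs,W(p,[sp(th,.128,.0105)]))[0]-S((468,274)))
    r.append(proj(ct,W(p,[sp(th,.130,.0105)]))[0]-T((191,223)))
    return np.array(r) if split else np.ravel(r)
best=None
for i in (1.6,2.1,2.6,3.1,3.6):
    q=least_squares(res,[.6,0,np.pi,i],loss="soft_l1")
    print(i,np.round(q.x,4),q.cost)
    if best is None or q.cost<best.cost:best=q
print(np.round(res(best.x,True),1))
print("hub",W(best.x,[(-.035,0,.17)]),"thdeg",np.degrees(best.x[3]))
print("bottle",onplane(cs,(367.1,212),0)," jar top",onplane(ct,(388.6,209),.065),"rack?",)
E
```

```text
1.6 [ 0.5744 -0.0118  3.2155  2.1921] 9.811688684479076
2.1 [ 0.5744 -0.0118  3.2155  2.1921] 9.811688684478996
2.6 [ 0.5744 -0.0118  3.2155  2.1921] 9.811688684479163
3.1 [ 0.5744 -0.0118  3.2155  2.1921] 9.811688684479067
3.6 [ 0.5744 -0.0118  3.2155  2.1921] 9.811688684479126
[[-2.2 -0.4]
 [-0.8 -1.7]
 [ 1.2 -1.6]
 [ 0.6 -0. ]
 [ 0.   0.2]
 [ 0.7 -1.1]
 [-1.  -1.5]
 [-0.6 -0.8]
 [ 0.4 -1.8]
 [ 1.1 -0.4]
 [-0.4 -0.4]
 [-0.2  0.3]
 [ 0.1 -0. ]
 [ 0.  -0.1]
 [ 0.1 -0.3]
 [ 0.1 -0.2]
 [-0.4  0.8]
 [-0.1  0.3]
 [-0.8  0.2]
 [ 0.7 -0.4]]
hub [[ 0.60932902 -0.00919698  0.17      ]] thdeg 125.59920369147775
bottle [0.60892491 0.19074914 0.        ]  jar top [ 0.55597081 -0.24434384  0.065     ] rack?
```

```bash
python3 -m crank '{"travel":[[0,0,4],[2,-3,8],[5,-7,11],[8,-11,12],[11,-15,12],[14,-19,12],[17,-23,12],[20,-27,12]],"rot":[[0,0,-7],[0,0,-15],[0,0,-22],[0,0,-30],[0,0,-38],[0,0,-46],[0,0,-54],[0,0,-60.7]]}' -1 20
python3 -m crank '{"travel":[[3,-4,0],[6,-8,0],[8,-12,0],[11,-17,0],[13,-21,0],[14,-25.7,0],[14,-25.7,0]],"rot":[[0,0,0],[0,0,0],[0,0,0],[0,0,0],[0,0,0],[0,0,0],[0,0,0]]}'
python3 - <<'E'
from h import *
o=bot.observe();print(o["clock"],o["position"],o["tool_rot"],o["force"],o["grip_width"])
f=bot.grab_frame("scene");crop(f,240,60,200,180,4,"pics/c_s.png")
f=bot.grab_frame("wrist");crop(f,0,0,640,400,1,"pics/c_w.png")
E
```

```text
clock: 1.95
position: [0.4586, 0.3038, 0.4243]
tool_rot: [3.141, -0.001, 1.639]
force: [0.5, 1.1, -0.5]
grip_width: 0.0001
clock: 2.65
position: [0.5986, 0.0413, 0.4241]
tool_rot: [3.141, 0.003, 1.636]
force: [-0.7, 0.2, -0.2]
grip_width: -0.0001
2.65 [0.59858449 0.04127212 0.42407827] [3.1411761e+00 2.9737451e-03 1.6357253e+00] [-0.67868715  0.19598161 -0.17448826] -0.0001234208604863973
```

View pics/c_s.png

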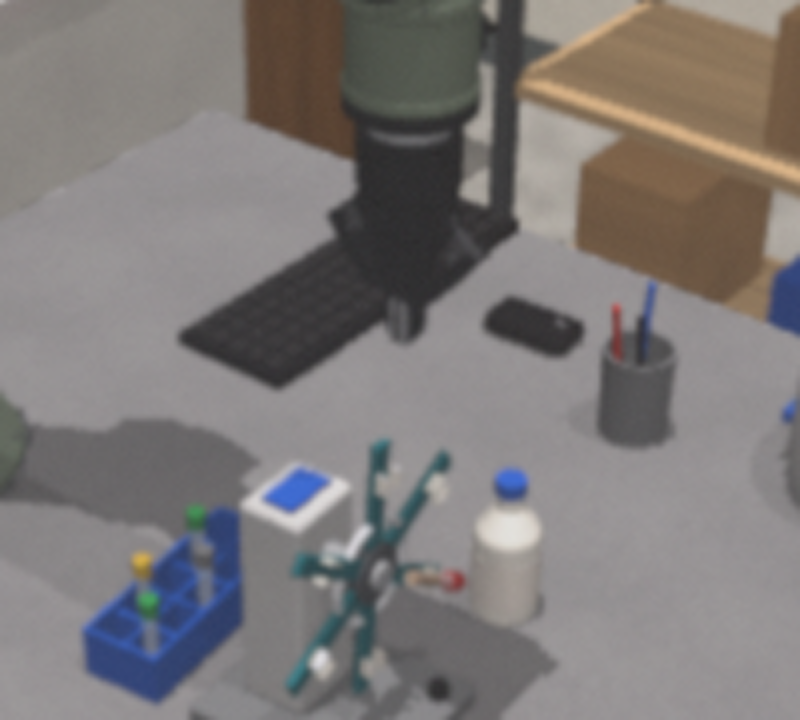

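View pics/c_w.png

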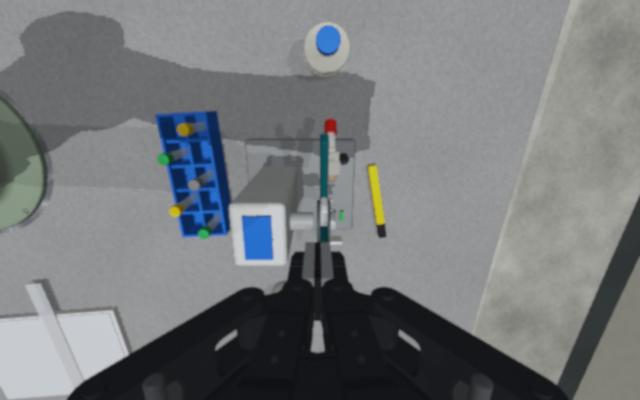

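```bash
python3 - <<'E'
from h import *
c=bot.camera_model("scene");p=bot.observe()["position"]
for d in (.06,.073,.086): print(d,(proj(c,p-[0,0,d])[0]-[240,60])*4)
E
```

```text
0.06 [407.18696554 318.53934827]
0.073 [406.81760984 333.5833369 ]
0.086 [406.45085249 348.4758039 ]
```

The scene view shows the shut fingertips at crop pixel (402,340), which matches the 73 mm model. In the wrist view they line up with the wheel plane. Next: descend into the gap.

```bash
python3 -m crank '{"travel":[[0.7,0,-1],[0.7,0,-4],[0.7,0,-7],[0.7,0,-9.3],[0.7,0,-9.3]],"rot":[[0,0,0.5],[0,0,0.5],[0,0,0.5],[0,0,0.5],[0,0,0.5]]}'
python3 - <<'E'
from h import *
o=bot.observe();print(o["clock"],o["position"],o["tool_rot"],o["force"])
f=bot.grab_frame("scene");crop(f,260,120,150,120,5,"pics/d_s.png")
E
```

```text
clock: 3.25
position: [0.6037, 0.0503, 0.3276]
tool_rot: [-3.137, 0.0, 1.656]
force: [-0.7, 0.5, 0.3]
grip_width: 0.0
3.25 [0.6037403  0.05028149 0.32755822] [-3.13655911e+00  1.86466649e-04  1.65576351e+00] [-0.7476801   0.53864927  0.27407512]
```

View pics/d_s.png

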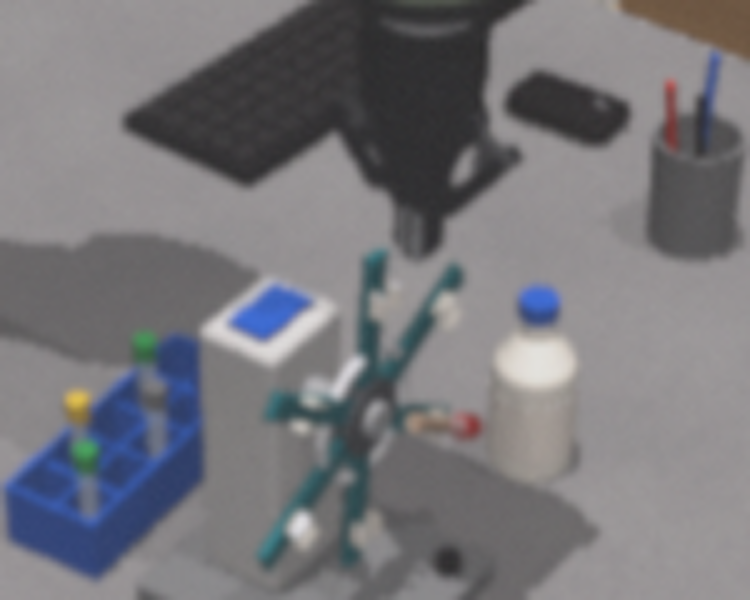

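```bash
python3 -m crank '{"travel":[[0,0,0],[0,0,0]],"rot":[[0,0,0],[0,0,0]]}'
python3 - <<'E'
from h import *
c=bot.camera_model("scene");o=bot.observe();p=o["position"];print(p,o["qd"])
for d in (.06,.073,.086): print(d,(proj(c,p-[0,0,d])[0]-[260,120])*5)
f=bot.grab_frame("wrist");crop(f,0,0,640,400,1,"pics/d_w.png")
E
```

```text
clock: 3.5
position: [0.6053, 0.049, 0.3321]
tool_rot: [3.14, -0.0, 1.654]
force: [-0.0, 0.6, 0.4]
grip_width: 0.0001
[0.60525992 0.04903357 0.33213797] [ 0.00442825 -0.00085955  0.00050182  0.00431495 -0.00114006 -0.0018366
  0.00117177]
0.06 [417.06827769 230.0822497 ]
0.073 [416.57139876 247.611367  ]
0.086 [416.07815934 264.96565824]
```

View pics/d_w.png

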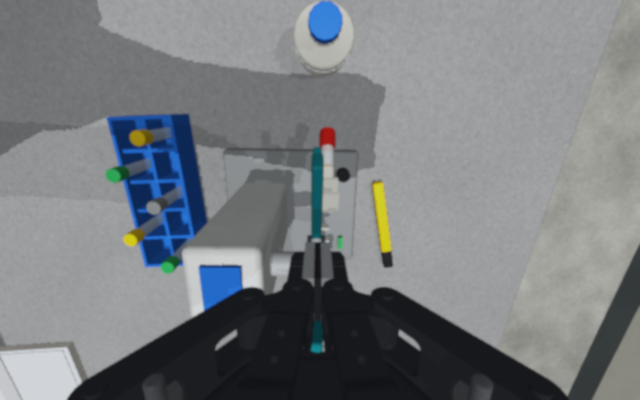

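```bash
python3 -m crank '{"travel":[[0.1,-1,0],[0.1,-2,0],[0.2,-2.7,0],[0.3,-3.4,0],[0.3,-4.1,0],[0.4,-4.8,0],[0.4,-5.5,0],[0.5,-6.1,0]],"rot":[[0,0,0],[0,0,0],[0,0,0],[0,0,0],[0,0,0],[0,0,0],[0,0,0],[0,0,0]]}'
python3 - <<'E'
from h import *
o=bot.observe();print(o["position"],o["force"])
f=bot.grab_frame("scene");crop(f,260,120,150,120,5,"pics/e_s.png")
E
```

```text
clock: 4.35
position: [0.6097, -0.013, 0.3308]
tool_rot: [-3.141, -0.0, 1.653]
force: [-0.4, 0.9, -0.8]
grip_width: -0.0001
[ 0.60973081 -0.01299184  0.33083407] [-0.43792707  0.88007029 -0.77961363]
```

View pics/e_s.png

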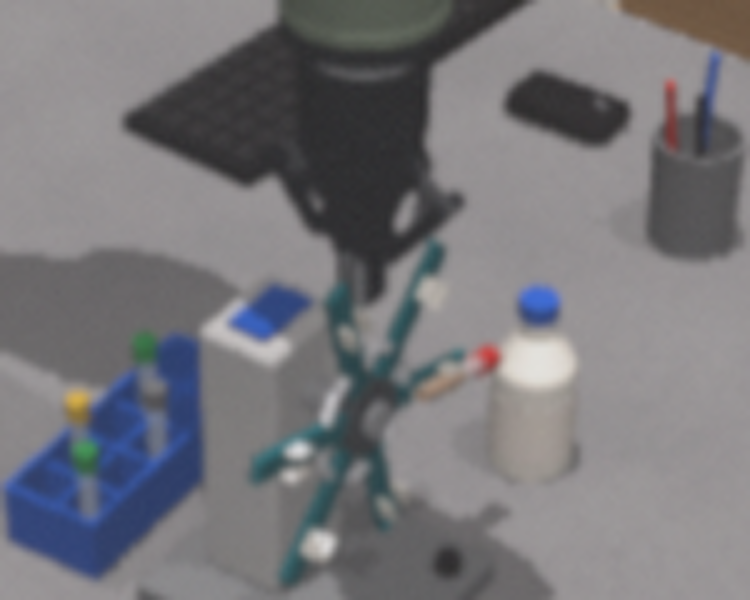

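The top spoke has moved round to about 15–20°, and the cap has risen to crop (487,358). I'll continue along the arc.

```bash
python3 -m crank '{"travel":[[0.1,-0.7,-0.1],[0.1,-1.4,-0.4],[0.2,-2.2,-0.7],[0.2,-2.9,-1.1],[0.3,-3.6,-1.5],[0.3,-4.3,-1.9],[0.4,-5.0,-2.5],[0.4,-5.5,-3.1]],"rot":[[0,0,0],[0,0,0],[0,0,0],[0,0,0],[0,0,0],[0,0,0],[0,0,0],[0,0,0]]}'
python3 - <<'E'
from h import *
o=bot.observe();print(o["position"],o["force"])
f=bot.grab_frame("scene");crop(f,260,120,150,120,5,"pics/f_s.png")
E
```

```text
clock: 5.2
position: [0.6139, -0.0682, 0.2994]
tool_rot: [3.141, 0.0, 1.653]
force: [0.4, 1.2, 2.3]
grip_width: 0.0002
[ 0.61388371 -0.06820133  0.29937611] [0.36880515 1.22166988 2.29980478]
```

View pics/f_s.png

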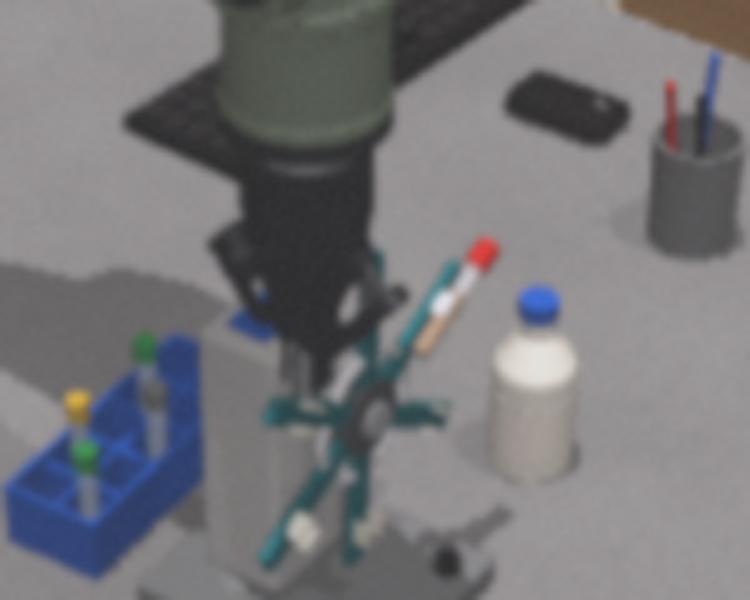

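The first spoke is now at about 57° and the tube at about 60° to the bottle side, with the cap at crop (484,252). Now I'll lift out, go over the next spoke, and come down in the gap before the tube.

```bash
python3 -m crank '{"travel":[[0,0.3,1],[0,0.3,4],[0,0.3,7],[0,0.3,9.8],[-0.2,3,9.8],[-0.5,6,9.8],[-0.7,9,9.8],[-0.8,10.5,9.8]],"rot":[[0,0,0],[0,0,0],[0,0,0],[0,0,0],[0,0,0],[0,0,0],[0,0,0],[0,0,0]]}'
python3 -m crank '{"travel":[[0,0,0],[0,0,0],[0,0,0]],"rot":[[0,0,0],[0,0,0],[0,0,0]]}'
cat > meas.py <<'E'
import sys
from fit import *
o=bot.observe();p=o["position"];print(o["clock"],np.round(p,4),np.round(o["force"],1))
P=[.5744,-.0118,3.2155]
f=bot.grab_frame("scene");crop(f,260,120,150,120,5,sys.argv[1])
hsv=cv2.cvtColor(f,cv2.COLOR_RGB2HSV)
m=((hsv[...,0]<8)|(hsv[...,0]>172))&(hsv[...,1]>130)&(hsv[...,2]>80)
m[:100]=0;m[235:]=0;m[:,:300]=0;m[:,375:]=0
n,l,s,ce=cv2.connectedComponentsWithStats(m.astype(np.uint8))
for i in range(1,n):
    if s[i,4]<6: continue
    q=least_squares(lambda a:(proj(cs,W(P,[sp(a[0],.128,.0105)]))[0]-ce[i]),[float(sys.argv[2])])
    print("cap",ce[i],s[i,4],"theta deg",np.degrees(q.x[0]),"res",q.fun)
E
python3 meas.py pics/g_s.png 1.0
```

```text
clock: 6.05
position: [0.6055, 0.0409, 0.3987]
tool_rot: [3.141, -0.001, 1.656]
force: [0.1, -0.2, -0.1]
grip_width: 0.0
clock: 6.35
position: [0.6059, 0.0363, 0.3982]
tool_rot: [3.141, 0.001, 1.651]
force: [-0.1, 0.1, -0.5]
grip_width: 0.0001
6.35 [0.6059 0.0363 0.3982] [-0.1  0.1 -0.5]
cap [356.35714286 169.78571429] 14 theta deg 62.65021163615888 res [-0.81002623  0.34149343]
```

View pics/g_s.png

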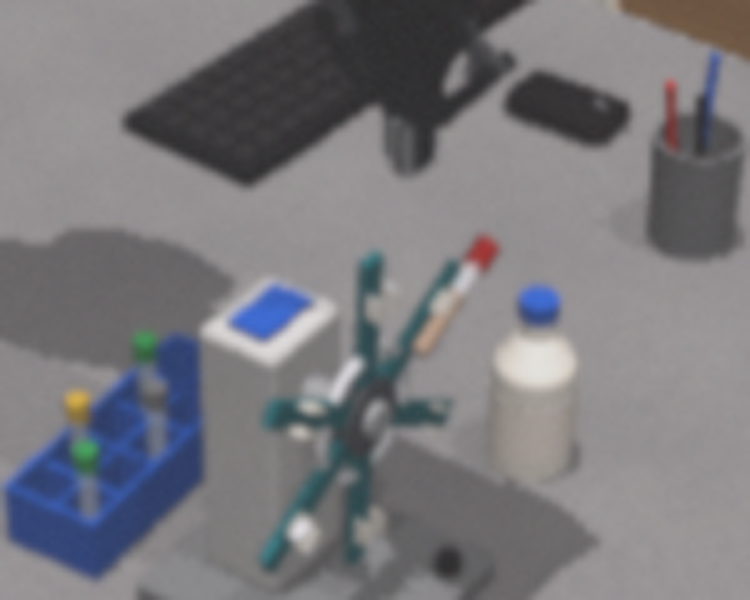

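The wheel is at about 62.6°, so the next spoke is near vertical, with its end at crop (372,258). The fingertip is centred over the gap with clear room to the tube. Descend and push.

```bash
python3 -m crank '{"travel":[[0,0,-2],[0,0,-4],[0,0,-6],[0,0,-6.7],[0,0,-6.7]],"rot":[[0,0,0],[0,0,0],[0,0,0],[0,0,0],[0,0,0]]}'
python3 -m crank '{"travel":[[0.1,-0.8,0],[0.1,-1.6,0],[0.2,-2.2,0],[0.2,-2.9,0],[0.3,-3.6,0],[0.3,-4.2,0],[0.4,-4.9,0]],"rot":[[0,0,0],[0,0,0],[0,0,0],[0,0,0],[0,0,0],[0,0,0],[0,0,0]]}'
python3 meas.py pics/h_s.png 0.8
```

```text
clock: 6.9
position: [0.6056, 0.037, 0.3304]
tool_rot: [-3.14, 0.0, 1.652]
force: [0.8, -0.1, 0.9]
grip_width: 0.0
clock: 7.6
position: [0.6097, -0.0118, 0.3309]
tool_rot: [-3.141, -0.0, 1.653]
force: [0.3, 0.7, -0.5]
grip_width: 0.0001
7.6 [ 0.6097 -0.0118  0.3309] [ 0.3  0.7 -0.5]
cap [352.21052632 165.05263158] 19 theta deg 45.381829639270144 res [-0.22783905  0.31940976]
```

View pics/h_s.png

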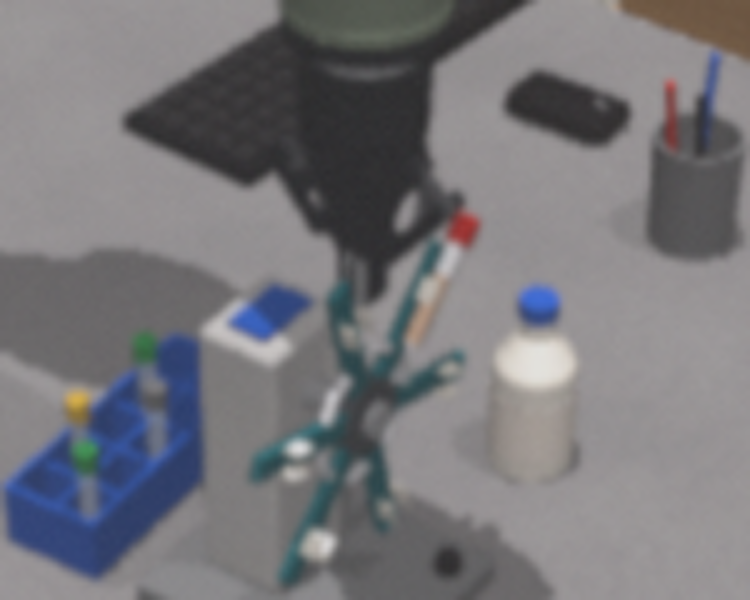

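```bash
python3 -m crank '{"travel":[[0.1,-0.8,-0.1],[0.1,-1.6,-0.2],[0.2,-2.4,-0.4],[0.2,-3.2,-0.7],[0.3,-4.0,-1.0],[0.4,-4.8,-1.4],[0.4,-5.4,-1.7],[0.4,-5.8,-1.9]],"rot":[[0,0,0],[0,0,0],[0,0,0],[0,0,0],[0,0,0],[0,0,0],[0,0,0],[0,0,0]]}'
python3 meas.py pics/i_s.png 0.2
```

```text
clock: 8.45
position: [0.6137, -0.0701, 0.3115]
tool_rot: [-3.141, 0.0, 1.653]
force: [0.9, 0.4, 0.7]
grip_width: -0.0003
8.45 [ 0.6137 -0.0701  0.3115] [0.9 0.4 0.7]
cap [339.57142857 166.38095238] 21 theta deg 9.625115083236922 res [0.00143405 0.00238789]
```

View pics/i_s.png

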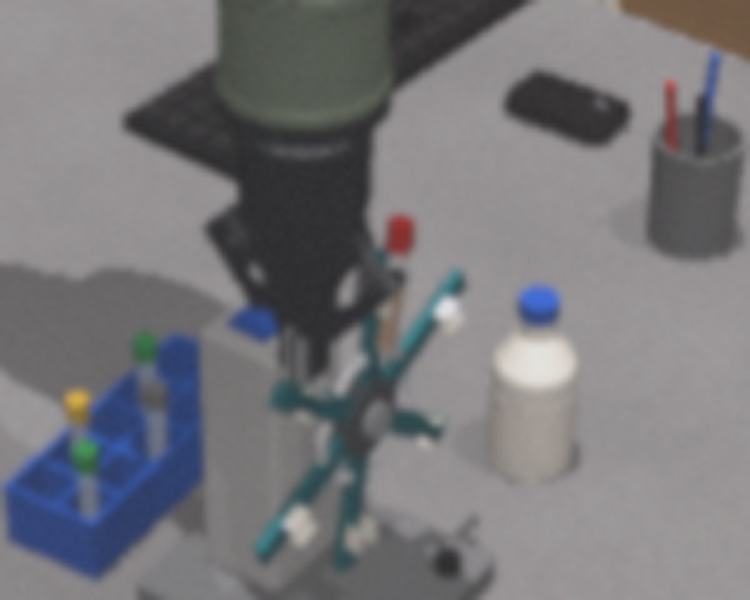

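```bash
python3 -m crank '{"travel":[[0,-0.3,-0.2],[0,-0.6,-0.5],[0.1,-0.9,-0.7],[0.1,-1.1,-0.9],[0.1,-1.2,-1.0],[0.1,-1.2,-1.0]],"rot":[[0,0,0],[0,0,0],[0,0,0],[0,0,0],[0,0,0],[0,0,0]]}'
python3 meas.py pics/j_s.png 0.2
python3 - <<'E'
from h import *
for n in("wrist","top"):
  f=bot.grab_frame(n);cv2.imwrite(f"pics/j_{n}.png",f[:,:,::-1])
E
```

```text
clock: 9.1
position: [0.6148, -0.0815, 0.3018]
tool_rot: [-3.141, 0.0, 1.653]
force: [0.2, -0.1, -1.1]
grip_width: 0.0001
9.1 [ 0.6148 -0.0815  0.3018] [ 0.2 -0.1 -1.1]
cap [335.94444444 169.16666667] 18 theta deg 0.8132390625701955 res [-0.09894933 -0.11987096]
```

View pics/j_s.png

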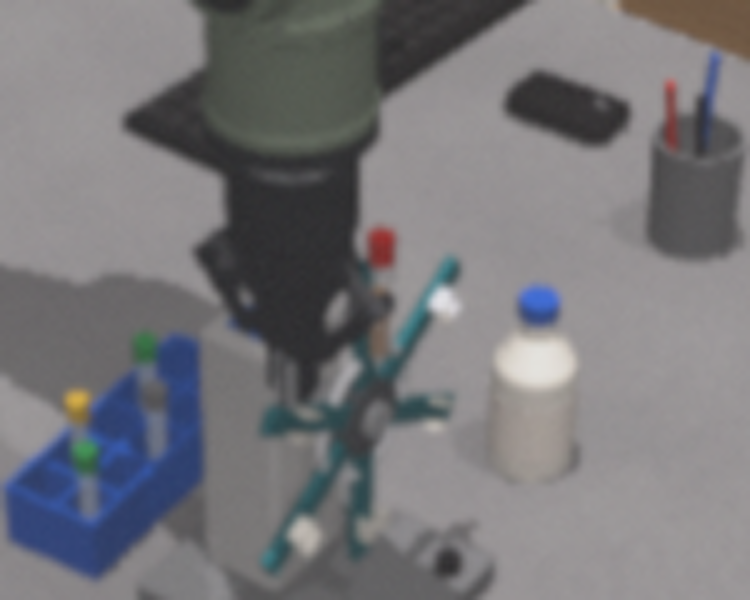

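View pics/j_wrist.png

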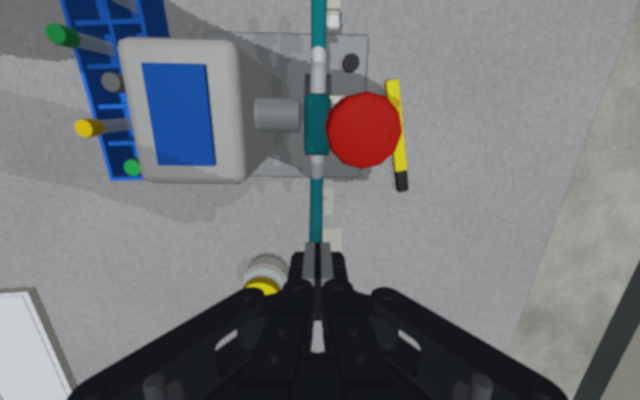

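```bash
cat > w.py <<'E'
import sys
from fit import *
f=bot.grab_frame("wrist");c=bot.camera_model("wrist")
hsv=cv2.cvtColor(f,cv2.COLOR_RGB2HSV)
m=((hsv[...,0]<8)|(hsv[...,0]>172))&(hsv[...,1]>130)&(hsv[...,2]>80)
n,l,s,ce=cv2.connectedComponentsWithStats(m.astype(np.uint8));i=1+np.argmax(s[1:,4])
print(ce[i],s[i])
X=onplane(c,ce[i],.308);a=3.2155;u=np.array([-np.sin(a),np.cos(a),0]);h=np.array([.6093,-.0092,.17])
print("cap",X,"u mm",(X-h)@u*1000,"theta",-np.degrees(np.arctan2((X-h)@u,.138)))
cv2.imwrite("pics/w_full.png",f[:,:,::-1]);np.save("pics/wcam.npy",c,allow_pickle=True)
E
python3 w.py; python3 - <<'E'
from fit import *
c=bot.camera_model("wrist");a=3.2155;u=np.array([-np.sin(a),np.cos(a),0]);ax=np.array([np.cos(a),np.sin(a),0]);h=np.array([.6093,-.0092,.17])
# axle top line z~.17 (silhouette edges rows 98/130 at col 275), column top edges, foot edges
for n,uv,z in [("axle a",(275,97),.17),("axle b",(275,131),.17),("col tl",(121,40),.215),("col bl",(146,182),.215),("col tr",(240,40),.215),("col br",(243,182),.215),("foot a",(367,36),.022),("foot b",(367,178),.022),("spoke a",(306,94),.285),("spoke b",(306,154),.285)]:
    X=onplane(c,uv,z); print(n,np.round(X,4),"u",round((X-h)@u*1000,1),"ax",round((X-h)@ax*1000,1))
E
```

```text
[362.60440064 129.69080908] [ 326   92   74   77 4363]
cap [ 0.61850098 -0.00508331  0.308     ] u mm -3.426054513560243 theta 1.4221605008833438
axle a [0.5799 0.0015 0.17  ] u -12.9 ax 28.6
axle b [ 0.5806 -0.0204  0.17  ] u 9.1 ax 29.4
col tl [0.5112 0.0206 0.215 ] u -37.0 ax 95.7
col bl [ 0.5155 -0.0502  0.215 ] u 33.9 ax 96.6
col tr [0.5683 0.0256 0.215 ] u -37.8 ax 38.3
col br [ 0.5697 -0.0457  0.215 ] u 33.4 ax 42.2
foot a [0.6558 0.0727 0.022 ] u -78.2 ax -52.4
foot b [ 0.6772 -0.0829  0.022 ] u 78.6 ax -62.3
spoke a [0.6047 0.0019 0.285 ] u -11.4 ax 3.8
spoke b [ 0.6059 -0.0153  0.285 ] u 5.8 ax 3.8
```

```bash
python3 -m crank '{"travel":[[0,-0.1,-0.05],[0,-0.1,-0.05],[0,-0.1,-0.05]],"rot":[[0,0,0],[0,0,0],[0,0,0]]}'
python3 w.py; python3 meas.py pics/k_s.png 0.1
```

```text
clock: 9.6
position: [0.6148, -0.0824, 0.3014]
tool_rot: [3.142, 0.0, 1.653]
force: [1.1, 0.1, 0.3]
grip_width: 0.0002
[363.30401615 128.45568768] [ 326   90   76   78 4457]
cap [ 0.61853571 -0.00582589  0.308     ] u mm -2.6829333884881645 theta 1.1137782376586143
9.65 [ 0.6148 -0.0824  0.3014] [0.2 0.4 0.9]
cap [335.83333333 169.27777778] 18 theta deg 0.5319108156773473 res [-0.10880833 -0.13069932]
```

```bash
python3 -m crank '{"travel":[[0,0.1,0.4],[0,0.1,1.5],[0,0.1,3.5],[0,0.1,6.5],[0,0.1,9.5],[0,0,12],[0,-3,13],[0,-7,13]],"rot":[[0,0,0],[0,0,0],[0,0,0],[0,0,0],[0,0,0],[0,0,0],[0,0,0],[0,0,0]]}'
python3 -m crank '{"travel":[[0,-4,0],[0,-8,0],[0,-8,0],[0,-8,0],[0,-8,0],[0,-8,0]],"rot":[[0,0,0],[0,0,0],[0,0,0],[0,0,0],[0,0,0],[0,0,0]]}'
python3 meas.py pics/l_s.png 0.1
python3 - <<'E'
from h import *
f=bot.grab_frame("top");crop(f,230,140,200,130,4,"pics/l_t.png")
E
```

```text
clock: 10.5
position: [0.6154, -0.1515, 0.4343]
tool_rot: [3.138, -0.0, 1.657]
force: [1.5, -0.7, 0.3]
grip_width: -0.0
clock: 11.1
position: [0.6151, -0.2311, 0.4318]
tool_rot: [3.141, -0.0, 1.655]
force: [-0.3, 0.0, -0.4]
grip_width: 0.0001
11.1 [ 0.6151 -0.2311  0.4318] [-0.3  0.  -0.4]
cap [335.79166667 168.66666667] 24 theta deg 1.1707318449238953 res [0.20741974 0.25403236]
```

View pics/l_s.png

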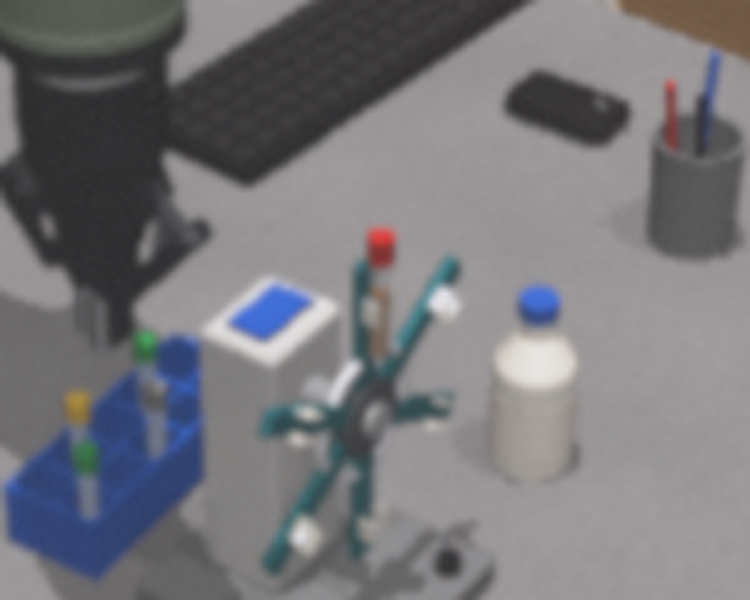

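View pics/l_t.png

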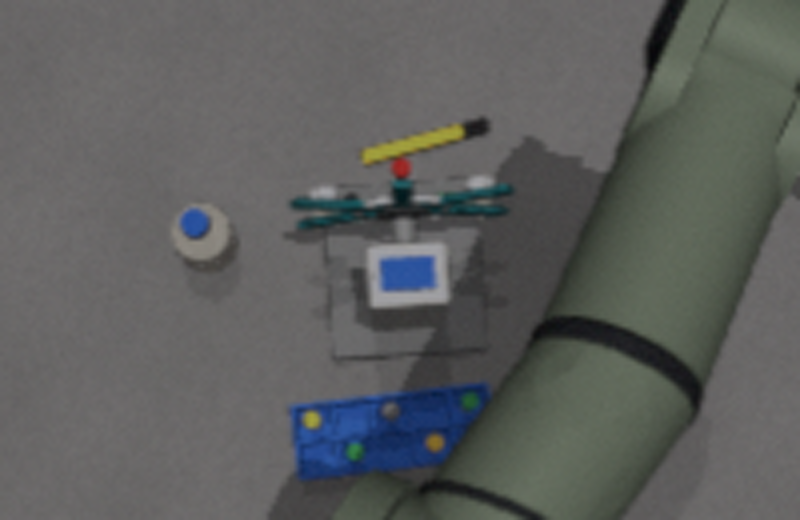

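```bash
python3 -m crank '{"travel":[[0,0,0],[0,0,0],[0,0,0],[0,0,0],[0,0,0]],"rot":[[0,0,0],[0,0,0],[0,0,0],[0,0,0],[0,0,0]]}'
python3 meas.py pics/m_s.png 0.1; python3 -c "
from workcell import bot
print(bot.job_done())"
```

```text
clock: 11.7
position: [0.6148, -0.2324, 0.4314]
tool_rot: [-3.142, 0.0, 1.653]
force: [0.8, -0.5, -0.4]
grip_width: 0.0002
11.7 [ 0.6148 -0.2324  0.4314] [ 0.8 -0.5 -0.4]
cap [335.79166667 168.66666667] 24 theta deg 1.1707318449238953 res [0.20741974 0.25403236]
the job is handed in; nothing more can be done
None
```

The red-capped tube now points straight up to within about 1°, and the job was handed in at about 11.8 s of the 67 s allowed. I used the shut fingertips to push two spokes round, one after the other, turning the wheel about 125°. Then I lifted clear and moved off to the side.

- **Wheel angle:** the checks disagree slightly. The wrist camera gave about 0.3° relative to the axle just before I withdrew. The scene camera gave 0.5° at that point and 1.2° afterwards, with its view of the cap unobstructed.
- **At rest:** two readings 0.6 s apart after withdrawing were identical, so the wheel is not moving.
- **Mixer and other things:** the mixer, bottle, rack and highlighter look unmoved in the last pictures. The jar and stamp were out of view in those, so I did not check them again; the gripper did pass high above the jar's area on its way out.
- **Contact:** the force readings I took stayed below 3 N, and I saw no contact with the tube or its cap.

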